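# Set the length stop for the next axe handle

## Robot

A 7-joint arm with a two-finger parallel gripper is mounted at the origin on the work surface. World frame = base frame: x ahead of the robot, y to its left, z up, the work surface at z = 0. Lengths are in m, angles in rad, forces in N, time in s.
With the tool pointing down it reaches from about 0.4 to 0.9 m from the base axis. Payload 5.6 kg.
Tool frame: the origin (TCP) lies where the fingers leave the gripper's body, on its centre line; the fingertips stand 88 mm ahead of it and the grasp point (between the pads) lies 69 mm ahead of it; z points along the fingers, y is the line along which they close (so a half turn about z gives the same grasp; the last joint's range is limited). The gripper opens to 92 mm and grips with 3 to 60 N. Pads are 20 mm wide; open, the fingers measure 128 mm over their backs; the gripper's body (75 mm by 189 mm) begins 69 mm behind the grasp point.
Start: joints at [-1.312, 0.468, -0.012, 1.603, 0.006, 1.071, -0.056], TCP at [0.193, 0.621, 0.303] pointing down, gripper open.
Joint ranges: [-2.53, 2.53], [-0.31, 2.02], [-1.57, 1.55], [0.28, 2.44], [-1.29, 4.43], [0.15, 1.84], [-2.92, 2.92]. Speed limits (rad/s): [2.57, 2.57, 3.14, 3.14, 3.14, 3.14, 3.14].

## Interface

Orientations are given as a rotation vector (axis times angle).
In Python, from workcell import monitor, grab_frame, ticket gives the robot as it stands. The module is installed in compiled form; this text tells all that it offers.
- The arm moves only by the tool jog_arm, never from a script. Its argument "moves" is text: rows parted by semicolons, each of 4 numbers parted by spaces: the shift along the world's x, y, z in mm, then the turn about the world's z in degrees. A call has 1 to 5 rows; each row shifts and turns the commanded pose from where the row before left it; what a row does not reach is not made up. A row lasts 1/12 s, in which the tool goes at most 41.7 mm and 7.16 degrees, less where a joint would pass 70% of its speed; a pose out of reach is approached as far as the arm can. A call with a gripper value outside its range is refused whole. "claw" is the gripper's target within -1 to 1 (shut at 1, half-way at 0, fully open at -1), set as the call begins (left out, the last holds). The fingers move at their own pace and stop on an object; "newtons" is the grip in N (left out, the last holds). Time passes only in rows, so rows that do not move let the fingers close. It gives the time, the measured TCP pose, the force, the opening and the grip force at its end, in the units of the state.
- monitor.state(): the state, without advancing time (a new reading comes with each control period).
- grab_frame(name): name is "scene" or "top"; returns a dict with "pixels" (384x512x3 uint8, red, green, blue), "K" (3x3 intrinsics, pixels), "rvec" (rotation vector, rad) and "tvec" (3), from world to camera coordinates, as OpenCV has them. Camera axes: x right, y down, z forward; pixel columns grow to the right and rows downward; lengths in m; the calibration is good to about 2 mm. A picture is of the moment at which its call begins. There is no depth.
- ticket.finish_job(): hands the job in; it is judged then, once.
The state is a dict: "t": time; "qpos": joint angles; "joint_vel": joint speeds; "joint_torque": joint torques, N m; "tool_pos": TCP position; "tcp_rot": TCP orientation; "ft_force": force on the tool from outside, world axes, zero at the start; "ft_torque": the same for the moment, N m; "opening": opening from 0.0 (shut) to 1.0 (fully open); "grasp_force": force on a finger pad.
Only numpy, scipy, OpenCV 4.12 (cv2) and the standard library are available. Lean on these libraries where they do the work, as an engineer would, in place of code of your own. Each camera call takes 0.05 s, during which the arm holds its last target. There are 200 camera calls.

## Task

Set the length stop for the next axe handle: on the readout press the green key fully down and let it up, then the yellow key, one key at a time, with the stop still where it is and never the red key. Then take the stop by its red grip and slide it along its rail until its ball clicks into the notch of the brass plate, without running past the notch. Finish still holding the red grip, with the stop at rest in the notch and the other things on the table left where they lie.

Things in the scene. Friction and masses are not known exactly. Their poses are not given: they have to be found in the camera images.
- stop: The sliding length stop. Origin at the centre of the underside of its carriage (same point as stop_mark), its axes those of the fixture. It starts 0 to 30 mm from the home end of its 220 mm travel. Sliding takes about 1.5 N (plus 4 N per m/s) until a sprung steel ball under the stop's robot-side overhang meets the click plate's ribs (see notch).
- fixture: Length-stop fixture, fixed: plywood board 195 x 360 mm, 18 mm thick; aluminium rail 36 mm wide, 340 mm long, top at 34 mm; 48 mm high end blocks 160 mm either side of its middle; empty wooden trough on the far side, 32 mm high. Origin on the table under the rail's middle; own y along the rail, away from the stop's home; own x across it, away from the robot. The stop runs from y = -110 to +110 mm.
- stop_mark (a point): Centre of the underside of the stop's dark steel carriage, on the rail's middle line, 36 mm above the table. The carriage is 50 mm along the rail, 18 mm high, with an overhang to x = -48 mm (fixture's axes) bearing a white line at its middle, and a 20 mm high, 6 mm thick steel tongue out to x = +102 mm.
- red_grip (a point): Centre of the red upright grip on top of the stop, to be pinched: 24 mm along the rail, 30 mm across it, 46 mm high, from 54 to 100 mm above the table; this point is 77 mm above the table, straight above stop_mark. The stop turns neither way, so the grip's faces stay square to the rail.
- click_plate: Brass click plate, fixed on the board beside the rail on the robot's side, at a different place along the rail every time (80 to 190 mm on from the stop's start): 44 mm along the rail, x = -23 to -81 mm in the fixture's axes, which are also its own. A black line at its middle marks the notch, which lies between its two round ribs. Origin on the rail's middle line, level with the notch, 18 mm above the table.
- notch (a point): The notch, at click_plate's origin. The stop is in it when stop_mark is level with it along the rail: white line meets black line. From 11 mm before it pushing takes 6 to 10 N more, fading to the first rib's crest 6 mm before; then the ball drops in and draws the stop on with 1 to 3 N. It sits with 1 mm play; leaving either way again takes 6 to 10 N. The second crest is 6 mm beyond; past that it is overrun.
- readout: The length readout, a grey box 210 x 125 x 30 mm fixed to the table, with a display along its own +y side and three round keys in a row along its own x, 62 mm apart. Origin at the centre of its underside.
- key_green (a joint): Travel of the green key, m: 0 up, 0.006 fully down; it counts as pressed beyond 0.0045. Sprung: starts to move at about 1.5 N, fully down at 5 N, comes up again when let go.
- key_green_top (a point): Centre of the top of the green key, a disc of 28 mm diameter, 48 mm above the table, 6 mm proud of its black collar (44 mm diameter, 42 mm above the table). Which key has which of the three places changes every time.
- key_yellow (a joint): Travel of the yellow key, m: 0 up, 0.006 fully down; it counts as pressed beyond 0.0045. Sprung: starts to move at about 1.5 N, fully down at 5 N, comes up again when let go.
- key_yellow_top (a point): Centre of the top of the yellow key, a disc of 28 mm diameter, 48 mm above the table, 6 mm proud of its black collar (44 mm diameter, 42 mm above the table). Which key has which of the three places changes every time.
- key_red (a joint): Travel of the red key, m: 0 up, 0.006 fully down; it counts as pressed beyond 0.0045. Sprung: starts to move at about 1.5 N, fully down at 5 N, comes up again when let go.
- key_red_top (a point): Centre of the top of the red key, a disc of 28 mm diameter, 48 mm above the table, 6 mm proud of its black collar (44 mm diameter, 42 mm above the table). Which key has which of the three places changes every time.
- gouge: A carving gouge, 208 mm long along its own x (steel end +x, pale wooden handle -x), 30 mm high. Loose bystander, to be left alone. Origin at the underside.
- wedge: A dark steel splitting wedge, 110 x 44 x 30 mm, long along its own x. Loose bystander, to be left alone. Origin at the underside.
- folding_rule: A closed yellow folding rule, 200 x 20 x 16 mm, long along its own x. Loose bystander, to be left alone. Origin at the underside.
- mallet: A wooden mallet lying down: head 120 x 75 x 70 mm at its origin, 200 mm handle towards its own -x. Loose bystander, to be left alone. Origin at the underside.
- hatchet: A small hatchet lying flat, 370 mm long along its own x, head at +x, ash handle at -x, 32 mm high. Loose bystander, to be left alone. Origin at the underside.
- blank: A pale ash handle blank, 300 x 32 x 24 mm, long along its own x. Loose bystander, to be left alone. Origin at the underside.

How it is judged:
On the way, in this order (a step that is already met when the one before it is completed fails the run):
1. the green key is pressed (beyond 4.5 mm), the other keys up, the stop not yet moved (8 mm) (value of joint key_green above 0.0045 m and value of joint each of key_yellow, key_red below 0.002 m and distance of stop_mark from where it was at the start of the episode below 0.008 m), for 0.05 s.
2. then the yellow key is pressed (beyond 4.5 mm), the other keys up, the stop not yet moved (8 mm) (value of joint key_yellow above 0.0045 m and value of joint each of key_green, key_red below 0.002 m and distance of stop_mark from where it was at the start of the episode below 0.008 m), for 0.05 s.
3. then the stop, held by its red grip, is in the notch (within 2.5 mm) (y of stop_mark in the frame of click_plate between -0.0025 and 0.0025 m and contact force between the fingers and stop_c0 above 2 N), for 0.2 s.
At the end, for the whole second after the job is handed in: The stop is level with the notch along the rail within 2.5 mm and at rest (under 10 mm/s), the fingers are still on its red grip with more than 2 N, all keys are up (under 2 mm), and the six loose bystanders lie within 25 mm of where they were (all of step 3 and linear speed of stop below 0.01 m/s and value of joint each of key_green, key_yellow, key_red below 0.002 m and distance of each of gouge, wedge, folding_rule, mallet, hatchet, blank from where it was at the start of the episode below 0.025 m); the arm keeps its last pose, push and grip.
It fails at once if the red key is pressed (beyond 4.5 mm) (value of joint key_red above 0.0045 m).
It fails at once if the stop runs past the notch, over the second rib (9 mm beyond) (y of stop_mark in the frame of click_plate above 0.009 m).
It fails at once if a loose bystander is moved more than 25 mm (distance of any of gouge, wedge, folding_rule, mallet, hatchet, blank from where it was at the start of the episode above 0.025 m).
It also fails if it takes over 61 s, if anything falls off the work surface, if the arm or the gripper's body presses on something with over 40 N, if the wrist force passes 120 N, or if a joint passes its speed limit or range.

## Working session

There is one attempt and no reset: what is moved stays moved. The work goes in short steps, Python scripts to look and compute and a tool call to move; the robot and the scene stay as the last step left them, time stands still between calls to the robot, and variables do not carry over. Pictures are saved under pics/ and viewed, at most 10 in all, crops included, and the job is handed in when it is done.

Besides the shell and the picture viewer there is one more tool, called after "Request:" as name(argument=value, ...) on one line, values as JSON. jog_arm: Moves the arm, as the interface text tells. Its arguments: {"type":"object","properties":{"moves":{"type":"string"},"claw":{"type":"number"},"newtons":{"type":"number"}},"required":["moves"]}

```bash
mkdir -p pics; cat > h.py <<'E'
import numpy as np, cv2
from workcell import monitor, grab_frame, ticket
def save(f,n): cv2.imwrite(n,cv2.cvtColor(f['pixels'],cv2.COLOR_RGB2BGR))
def cast(f,u,v,z):
    R=cv2.Rodrigues(np.array(f['rvec'],float))[0];t=np.array(f['tvec'],float).ravel()
    d=R.T@np.linalg.inv(f['K'])@np.array([u,v,1.]);c=-R.T@t
    return c+d*(z-c[2])/d[2]
def proj(f,P): return cv2.projectPoints(np.array(P,float).reshape(-1,3),np.array(f['rvec'],float),np.array(f['tvec'],float),np.array(f['K'],float),None)[0].reshape(-1,2)
E
python3 - <<'E'
from h import *
import pickle
for n in('top','scene'):
    f=grab_frame(n);save(f,f'pics/{n}0.png');pickle.dump(f,open(n+'0.pkl','wb'))
    R=cv2.Rodrigues(np.array(f['rvec'],float))[0];print(n,-R.T@np.array(f['tvec']).ravel(),f['K'][0][0])
print(monitor.state())
E
```

```text
top [ 0.49134867 -0.12253492  1.17301697] 430.38713227067683
scene [ 1.14914553 -0.2539338   0.79599582] 347.6918569656687
{'t': 0.1, 'qpos': array([-1.3119938 ,  0.46827162, -0.01155951,  1.60349733,  0.00600958,
        1.07138741, -0.05629267]), 'joint_vel': array([ 0.00039295, -0.00129378,  0.00049023, -0.00103913,  0.00042438,
       -0.00291236, -0.0011516 ]), 'joint_torque': array([ 7.12276396e-04, -5.21649599e+01, -1.26466906e-02, -2.44365227e+01,
       -5.67791413e-02,  1.41581389e-02,  8.88261343e-05]), 'tool_pos': array([0.19317799, 0.62024582, 0.30186099]), 'tcp_rot': array([-4.72401244e-01, -3.10577930e+00,  2.39946073e-03]), 'ft_force': array([0.29481027, 1.46786526, 0.33459558]), 'ft_torque': array([-0.0245443 , -0.04875524, -0.01469633]), 'grasp_force': 0.0, 'opening': 1.000094758870594}
```

View pics/top0.png

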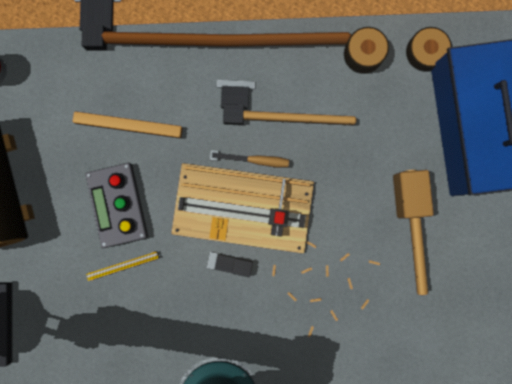

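View pics/scene0.png

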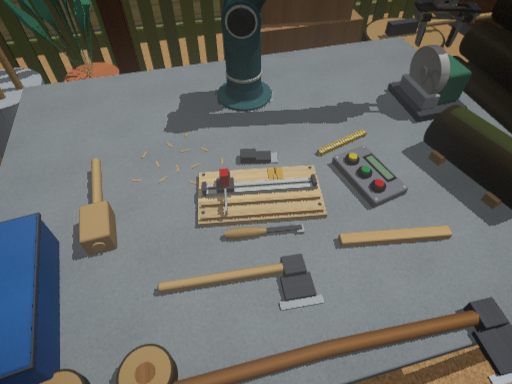

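The top view shows the red, green and yellow keys at about (117,181), (121,203) and (125,226). The red grip is at (280,217) and the brass plate at (219,229). Next I measure these points.

```bash
python3 - <<'E'
from h import *
import pickle
def blobs(f,name,lo,hi,roi):
    hsv=cv2.cvtColor(f['pixels'],cv2.COLOR_RGB2HSV)
    m=cv2.inRange(hsv,np.array(lo),np.array(hi))
    if lo[0]==0: m|=cv2.inRange(hsv,np.array((172,lo[1],lo[2])),np.array((180,255,255)))
    k=np.zeros_like(m);x0,x1,y0,y1=roi;k[y0:y1,x0:x1]=m[y0:y1,x0:x1]
    n,l,s,c=cv2.connectedComponentsWithStats(k)
    return [(s[i,4],s[i,:4],c[i]) for i in range(1,n) if s[i,4]>15]
spec={'red':((0,170,80),(7,255,255)),'green':((50,120,60),(85,255,255)),'yellow':((22,170,120),(33,255,255))}
rois={'top':[(85,150,160,245),(260,310,195,235)],'scene':[(330,410,145,205),(190,330,160,225)]}
for n in('top','scene'):
    f=pickle.load(open(n+'0.pkl','rb'))
    for c,(lo,hi) in spec.items():
        for a,b,p in blobs(f,c,lo,hi,rois[n][0]): print(n,'key',c,a,b,p.round(1),cast(f,*p,.048)[:2].round(4))
    for a,b,p in blobs(f,'g',*spec['red'],rois[n][1]): print(n,'grip',a,b,p.round(1),cast(f,*p,.1)[:2].round(4),cast(f,*p,.077)[:2].round(4))
    x0,x1,y0,y1=(165,325,155,260) if n=='top' else (185,335,155,230)
    cv2.imwrite(f'pics/{n}crop.png',cv2.resize(cv2.cvtColor(f['pixels'],cv2.COLOR_RGB2BGR)[y0:y1,x0:x1],None,fx=5,fy=5,interpolation=cv2.INTER_CUBIC))
E
```

```text
top key red 95 [109 175  11  11] [114.2 180. ] [0.5971 0.2607]
top key green 95 [114 198  11  11] [119.2 202.9] [0.536  0.2482]
top key yellow 84 [120 221  10  10] [124.5 225.7] [0.4757 0.2348]
top grip 113 [274 212  11  12] [279.2 217.3] [ 0.4875 -0.1696] [ 0.4874 -0.1707]
scene key red 41 [375 180   9   6] [378.8 182.6] [0.5961 0.2576]
scene key green 39 [362 166   8   6] [365.6 168.7] [0.5355 0.2462]
scene key yellow 32 [349 154   8   5] [352.7 155.9] [0.4752 0.2324]
scene grip 48 [221 169   7   7] [223.9 171.9] [ 0.4893 -0.1712] [ 0.4675 -0.1685]
```

View pics/topcrop.png

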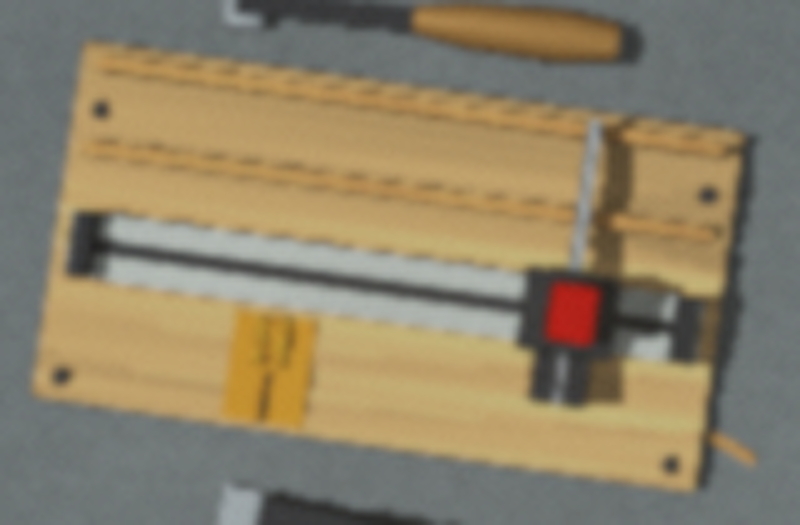

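View pics/scenecrop.png

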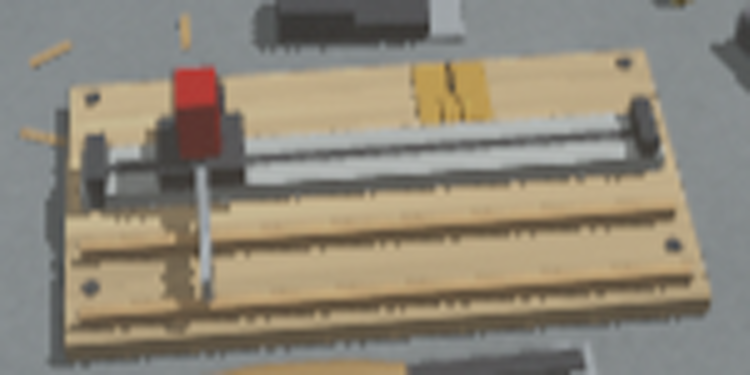

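The crops show the rail slot running from (110,248) to (520,305) in the top crop. The brass plate corners are near (238,310), (316,320), (304,428) and (224,418). The stop's white line is at about (563,375), and the board's four screws are visible.

```bash
python3 - <<'E'
from h import *
import pickle
f=pickle.load(open('top0.pkl','rb'));g=pickle.load(open('scene0.pkl','rb'))
T=lambda x,y,z:cast(f,165+(x+.5)/5-.5,155+(y+.5)/5-.5,z)
S=lambda x,y,z:cast(g,185+(x+.5)/5-.5,155+(y+.5)/5-.5,z)
h=[T(100,108,.018),T(707,194,.018),T(62,376,.018),T(671,464,.018)]
hs=[S(672,245,.018),S(91,288,.018),S(624,62,.018),S(92,98,.018)]
for H in(h,hs):
    e=(H[0]-H[1]+H[2]-H[3]);e/=np.linalg.norm(e);print('yaxis',e.round(4),np.degrees(np.arctan2(-e[0],e[1])),'mid',np.mean(H,0), 'span',np.linalg.norm(H[0]-H[1]),np.linalg.norm(H[0]-H[2]))
r=T(110,248,.034)-T(520,305,.034);print('rail ang',np.degrees(np.arctan2(-r[0],r[1])))
pl=np.mean([T(*p,.02) for p in((238,310),(316,320),(304,428),(224,418))],0)
ps=np.mean([S(*p,.02) for p in((413,65),(482,63),(492,118),(420,122))],0)
grip=cast(f,279.2,217.3,.1);gs=np.mean([S(*p,.1) for p in((174,70),(214,67),(219,97),(177,101))],0)
wl=T(563,375,.054)
print('plate',pl,ps,'grip',grip,gs,'white',wl)
e=e
for p,q in((pl,grip),(pl,wl),(ps,gs)): print('travel',(p-q)@e)
E
```

```text
yaxis [0.1669 0.986  0.    ] -9.610155840529226 mid [ 0.50515702 -0.07226853  0.018     ] span 0.33029328919593465 0.1459436387713267
yaxis [0.166  0.9861 0.    ] -9.557794232080223 mid [ 0.50359532 -0.07468763  0.018     ] span 0.3290230312682581 0.14568615409979288
rail ang -9.381358393710515
plate [ 0.46173034 -0.01059941  0.02      ] [ 0.45760374 -0.0116191   0.02      ] grip [ 0.48756011 -0.16972463  0.1       ] [ 0.48689977 -0.17114868  0.1       ] white [ 0.45571624 -0.16566554  0.054     ]
travel 0.15262750682690132
travel 0.15391219098082645
travel 0.15245070716505477
```

Travel to the notch is about 153 mm, measured three ways, and the rail's y axis is (0.167, 0.986). Green is at (0.536, 0.247), yellow at (0.4755, 0.2335) and the grip at (0.487, -0.170). Moving now.

Request:
jog_arm(moves="10 -39 0 0; 20 -35 0 0; 28 -30 0 0; 28 -30 0 0; 28 -30 0 0", claw=1, newtons=30)

```text
t: 0.52
tool_pos: [0.3078, 0.4552, 0.3026]
tcp_rot: [0.47, 3.106, -0.0]
ft_force: [0.3, 0.4, 0.0]
opening: 0.658
grasp_force: 0.0
```

Request:
jog_arm(moves="28 -30 0 0; 28 -30 0 0; 28 -30 0 0; 28 -30 0 0; 28 -30 0 4")

```text
t: 0.93
tool_pos: [0.4481, 0.3048, 0.3026]
tcp_rot: [-0.363, -3.12, 0.0]
ft_force: [-0.2, 0.7, 0.6]
opening: 0.296
grasp_force: 0.0
```

Request:
jog_arm(moves="28 -19 -15 3.7; 28 -19 -20 0; 28 -12 -20 0; 0 0 -20 0; 0 0 0 0")

```text
t: 1.35
tool_pos: [0.5306, 0.2539, 0.2233]
tcp_rot: [-0.268, -3.124, 0.008]
ft_force: [-1.0, 0.2, -0.7]
opening: 0.007
grasp_force: 0.0
```

Request:
jog_arm(moves="5 -7 -20 0; 0 0 -20 0; 0 0 -15 0; 0 0 0 0; 0 0 0 0")

```text
t: 1.77
tool_pos: [0.5354, 0.2504, 0.1729]
tcp_rot: [-0.26, -3.129, 0.0]
ft_force: [0.1, 0.4, 0.1]
opening: 0.004
grasp_force: 0.0
```

```bash
python3 - <<'E'
from h import *
s=monitor.state();print(s['tool_pos'],s['ft_force'])
g=grab_frame('scene');f=grab_frame('top')
a=cv2.resize(g['pixels'][100:220,310:430],None,fx=3.3,fy=3.3,interpolation=2);b=cv2.resize(f['pixels'][150:270,60:180],None,fx=3.3,fy=3.3,interpolation=2)
save({'pixels':np.hstack([a,b])},'pics/k1.png')
E
```

```text
[0.53539142 0.25044144 0.17292798] [0.06001459 0.35612958 0.1089605 ]
```

View pics/k1.png

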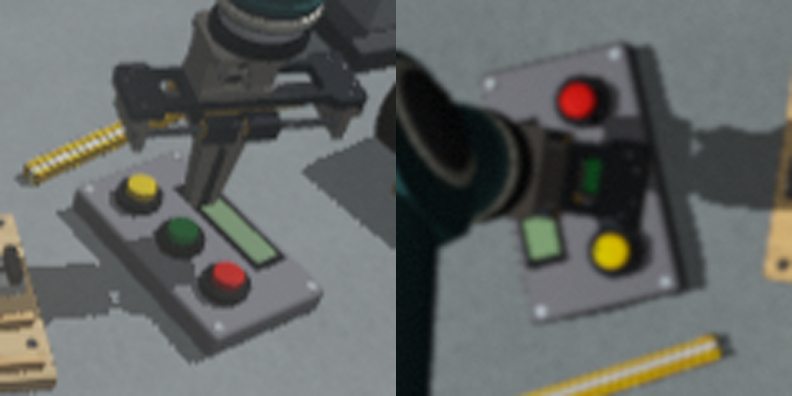

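The left crop shows the shut fingertips at about (200,195), just above the green key at (183,235). In the top crop the gripper covers the green key, and red and yellow are clear. I'll check the projection.

```bash
python3 - <<'E'
from h import *
g=grab_frame('scene')
print(proj(g,[[.5354,.2504,.085],[.5360,.2472,.085],[.536,.2472,.048]]))
E
```

```text
[[369.9596765  159.54684826]
 [369.05023841 159.88668736]
 [366.00245656 168.74847963]]
```

Prediction matches the picture, so I press green.

Request:
jog_arm(moves="0 -3 -18 0; 0 0 -16 0; 0 0 -4 0; 0 0 -4 0; 0 0 0 0")

```text
t: 2.33
tool_pos: [0.5367, 0.2468, 0.1343]
tcp_rot: [-0.263, -3.13, -0.001]
ft_force: [-5.8, -2.9, 17.6]
opening: 0.002
grasp_force: 9.1
```

Request:
jog_arm(moves="0 0 0 0; 0 0 0 0; 0 0 0 0")

```text
t: 2.58
tool_pos: [0.5366, 0.2468, 0.1343]
tcp_rot: [0.263, 3.13, 0.001]
ft_force: [-6.6, -3.2, 18.0]
opening: 0.007
grasp_force: 9.1
```

18 N is more than the key's 5 N, though the height suggests it isn't fully down. I take a close look.

```bash
python3 - <<'E'
from h import *
g=grab_frame('scene');f=grab_frame('top')
a=cv2.resize(g['pixels'][130:205,335:410],None,fx=5.3,fy=5.3,interpolation=2);b=cv2.resize(f['pixels'][165:240,90:165],None,fx=5.3,fy=5.3,interpolation=2)
save({'pixels':np.hstack([a,b])},'pics/k2.png')
E
```

```text
(no output)
```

View pics/k2.png

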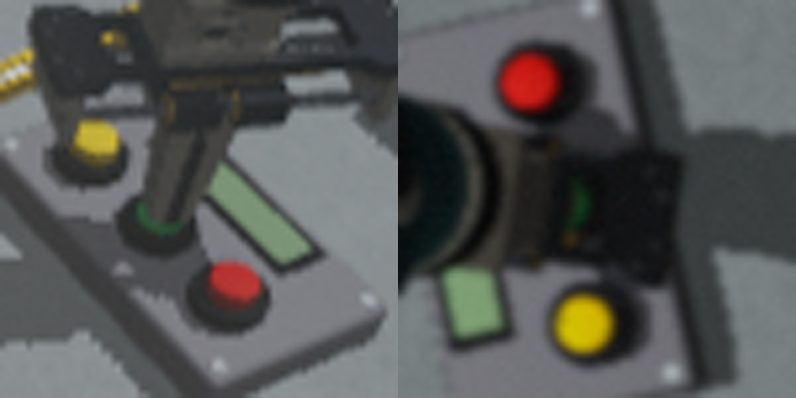

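The fingertips sit on the green key, which is flush with its collar at left-crop (160,215). The yellow and red keys are proud. Green is fully down, so I lift and press yellow.

Request:
jog_arm(moves="0 0 10 0; 0 0 15 0; 0 0 5 0; -30 -7 0 0; -30 -7 0 0")

```text
t: 3.1
tool_pos: [0.4769, 0.2329, 0.1618]
tcp_rot: [0.264, 3.128, 0.003]
ft_force: [-0.7, 1.2, -0.5]
opening: 0.003
grasp_force: 0.0
```

Request:
jog_arm(moves="0 0 0 0; 0 0 0 0")

```text
t: 3.27
tool_pos: [0.4752, 0.2328, 0.1613]
tcp_rot: [-0.261, -3.131, -0.001]
ft_force: [0.4, 0.2, -0.1]
opening: 0.002
grasp_force: 0.0
```

Positioned over yellow at (0.4755, 0.2335), so I press.

Request:
jog_arm(moves="0 1 -15 0; 0 0 -8 0; 0 0 -4 0; 0 0 -3 0; 0 0 0 0")

```text
t: 3.68
tool_pos: [0.4778, 0.2344, 0.1341]
tcp_rot: [0.263, 3.13, 0.003]
ft_force: [-7.0, -3.7, 29.2]
opening: 0.006
grasp_force: 15.1
```

Request:
jog_arm(moves="0 0 0 0; 0 0 0 0; 0 0 0 0")

```text
t: 3.93
tool_pos: [0.4777, 0.2343, 0.1341]
tcp_rot: [0.263, 3.129, 0.003]
ft_force: [-7.4, -3.6, 29.9]
opening: 0.005
grasp_force: 15.1
```

```bash
python3 - <<'E'
from h import *
g=grab_frame('scene');f=grab_frame('top')
a=cv2.resize(g['pixels'][130:205,335:410],None,fx=5.3,fy=5.3,interpolation=2);b=cv2.resize(f['pixels'][165:240,90:165],None,fx=5.3,fy=5.3,interpolation=2)
save({'pixels':np.hstack([a,b])},'pics/k3.png')
E
```

```text
(no output)
```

View pics/k3.png

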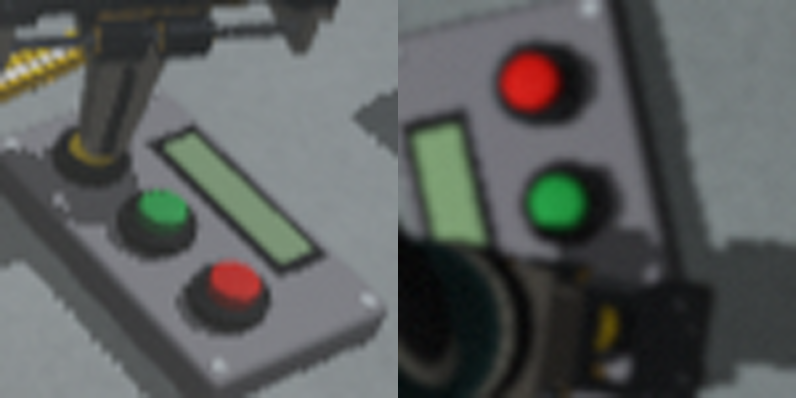

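Yellow is flush with its collar under the fingers. Green is up again and red is untouched. Next I lift and travel to the grip.

Request:
jog_arm(moves="0 0 15 0; 0 0 35 0; 0 0 40 0; 1 -38 5 0; 1 -38 0 0")

```text
t: 4.45
tool_pos: [0.4802, 0.1593, 0.2287]
tcp_rot: [0.254, 3.125, 0.006]
ft_force: [0.4, -1.5, -0.4]
opening: 0.004
grasp_force: 0.0
```

Request:
jog_arm(moves="1 -38 0 0; 1 -38 0 0; 1 -38 0 0; 1 -38 0 0; 1 -38 0 0", claw=-1)

```text
t: 4.87
tool_pos: [0.4835, -0.0344, 0.2259]
tcp_rot: [0.263, 3.13, -0.0]
ft_force: [0.2, -0.3, 0.1]
opening: 0.346
grasp_force: 0.0
```

Request:
jog_arm(moves="1 -38 0 0; 1 -38 0 0; 1 -38 0 0; 1 -23 0 0; 0 0 0 0")

```text
t: 5.28
tool_pos: [0.4871, -0.1758, 0.226]
tcp_rot: [0.276, 3.128, -0.005]
ft_force: [-0.2, -0.3, -0.2]
opening: 0.713
grasp_force: 0.0
```

Request:
jog_arm(moves="0 0 0 0; 0 0 0 0; 0 0 0 0")

```text
t: 5.53
tool_pos: [0.4875, -0.1678, 0.2255]
tcp_rot: [-0.259, -3.13, -0.001]
ft_force: [0.1, 0.3, 0.0]
opening: 0.923
grasp_force: 0.0
```

Request:
jog_arm(moves="0 -2 -20 0; 0 0 -20 0; 0 0 -20 0; 0 0 -10 0; 0 0 0 0")

```text
t: 5.95
tool_pos: [0.4863, -0.1698, 0.1538]
tcp_rot: [-0.259, -3.127, -0.002]
ft_force: [-0.4, 0.8, 0.3]
opening: 1.0
grasp_force: 0.0
```

Request:
jog_arm(moves="0 0 0 0; 0 0 0 0; 0 0 0 0; 0 0 0 0; 0 0 0 0", claw=1, newtons=30)

```text
t: 6.37
tool_pos: [0.4876, -0.1715, 0.1564]
tcp_rot: [0.263, 3.129, -0.0]
ft_force: [0.3, 1.2, 0.6]
opening: 0.658
grasp_force: 0.0
```

Request:
jog_arm(moves="0 0 0 0; 0 0 0 0; 0 0 0 0; 0 0 0 0; 0 0 0 0")

```text
t: 6.78
tool_pos: [0.4872, -0.1714, 0.1557]
tcp_rot: [-0.263, -3.131, -0.0]
ft_force: [-0.7, 0.4, -0.5]
opening: 0.3
grasp_force: 0.0
```

```bash
python3 - <<'E'
from h import *
import pickle
s=monitor.state();print(s['tool_pos'],s['ft_force'],s['opening'],s['grasp_force'])
g=grab_frame('scene');f=grab_frame('top')
a=cv2.resize(g['pixels'][140:230,185:335],None,fx=4,fy=4,interpolation=2);b=cv2.resize(f['pixels'][185:255,170:320],None,fx=4,fy=4,interpolation=2)[:230]
save({'pixels':np.vstack([a,b])},'pics/g1.png')
E
```

```text
[ 0.48721811 -0.17140907  0.15570361] [-0.68336339  0.39663184 -0.53156823] 0.30043662258378495 0.0
```

View pics/g1.png

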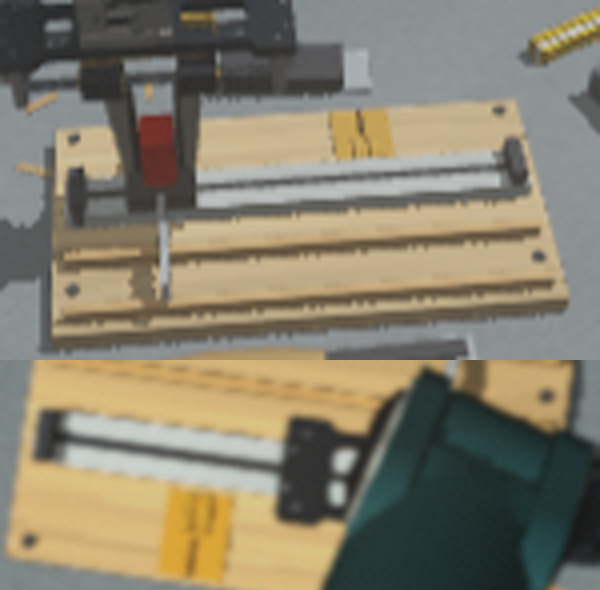

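The fingers straddle the red grip (top crop, about (158,150)) and are still closing. I'll let them finish.

Request:
jog_arm(moves="0 0 0 0; 0 0 0 0; 0 0 0 0; 0 0 0 0; 0 0 0 0")

```text
t: 7.3
tool_pos: [0.4872, -0.1714, 0.1557]
tcp_rot: [-0.263, -3.131, 0.0]
ft_force: [-0.5, -1.0, 0.2]
opening: 0.264
grasp_force: 30.0
```

```bash
python3 - <<'E'
from h import *
s=monitor.state();print(s['tool_pos'],s['ft_force'],s['opening'],s['grasp_force'])
g=grab_frame('scene');import pickle;pickle.dump(g,open('scene1.pkl','wb'))
# red grip in scene now vs start
for f in(pickle.load(open('scene0.pkl','rb')),g):
    h=cv2.cvtColor(f['pixels'],cv2.COLOR_RGB2HSV)[155:200,190:330]
    m=((h[...,0]<8)|(h[...,0]>171))&(h[...,1]>130)&(h[...,2]>60)
    v,u=np.nonzero(m);print(m.sum(),u.mean()+190,v.mean()+155)
E
```

```text
[ 0.48720016 -0.17142886  0.15565919] [-0.51691325 -0.95053291  0.20822725] 0.26421077620085187 30.000023245811462
71 223.94366197183098 173.2394366197183
128 224.015625 176.765625
```

Gripped at 30 N with a 24 mm opening, and the stop has not moved. The notch is about 153 mm on. I slide 120 mm and then check.

Request:
jog_arm(moves="1 6 0 0; 2 12 0 0; 2.5 14.8 0 0; 2.5 14.8 0 0; 2.5 14.8 0 0")

```text
t: 7.77
tool_pos: [0.498, -0.1077, 0.1557]
tcp_rot: [0.263, 3.13, -0.0]
ft_force: [1.1, -2.1, -2.4]
opening: 0.259
grasp_force: 30.0
```

Request:
jog_arm(moves="2.5 14.8 0 0; 2.5 14.8 0 0; 2 12 0 0; 1.5 9 0 0; 1 5 0 0")

```text
t: 8.18
tool_pos: [0.5075, -0.0516, 0.1557]
tcp_rot: [0.26, 3.131, 0.001]
ft_force: [-0.2, -2.2, -1.8]
opening: 0.263
grasp_force: 30.0
```

Request:
jog_arm(moves="0 0 0 0; 0 0 0 0; 0 0 0 0")

```text
t: 8.43
tool_pos: [0.5072, -0.0533, 0.1557]
tcp_rot: [0.263, 3.131, 0.001]
ft_force: [1.9, 0.6, -2.3]
opening: 0.26
grasp_force: 30.0
```

```bash
python3 - <<'E'
from h import *
s=monitor.state();d=s['tool_pos']-np.array([.4872,-.1714,.1557]);print(d, d@[.1665,.986,0], d@[.986,-.1665,0],s['ft_force'],s['grasp_force'])
g=grab_frame('scene');f=grab_frame('top')
a=cv2.resize(g['pixels'][150:210,230:320],None,fx=6,fy=6,interpolation=2);b=cv2.resize(f['pixels'][205:245,190:280],None,fx=6,fy=6,interpolation=2)[:235]
save({'pixels':np.vstack([a,b])},'pics/g2.png')
E
```

```text
[ 2.00308955e-02  1.18074134e-01 -2.19391786e-05] 0.11975624030460616 9.111967868683971e-05 [ 1.93134584  0.64406541 -2.32267066] 29.99959498643875
```

View pics/g2.png

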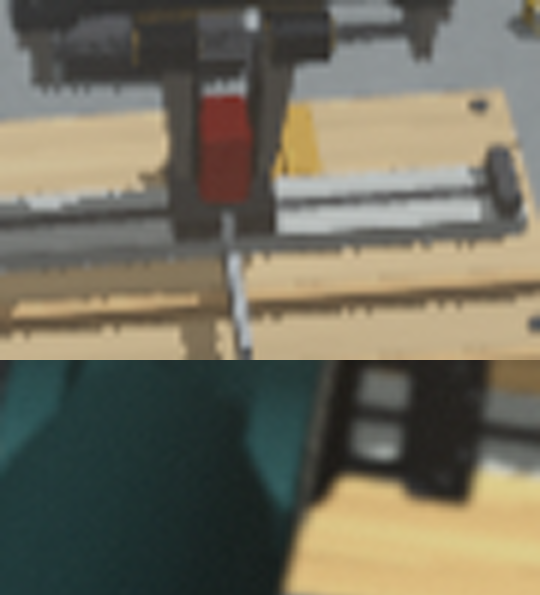

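The arm hides the plate lines in both views (grip at about (225,150)), so from here I go by force. I move 18 mm more, then take small steps and watch the push along the rail.

Request:
jog_arm(moves="1 6 0 0; 1 6 0 0; 0.7 4 0 0; 0.3 2 0 0; 0 0 0 0")

```text
t: 8.95
tool_pos: [0.5104, -0.0346, 0.1557]
tcp_rot: [0.262, 3.13, 0.001]
ft_force: [2.2, 1.4, -2.7]
opening: 0.259
grasp_force: 30.0
```

Request:
jog_arm(moves="0.33 2 0 0; 0 0 0 0; 0 0 0 0")

```text
t: 9.2
tool_pos: [0.5106, -0.0332, 0.1557]
tcp_rot: [0.263, 3.13, 0.0]
ft_force: [1.6, 1.0, -4.1]
opening: 0.259
grasp_force: 30.0
```

Request:
jog_arm(moves="0.33 2 0 0; 0 0 0 0; 0 0 0 0")

```text
t: 9.45
tool_pos: [0.5109, -0.0314, 0.1557]
tcp_rot: [0.263, 3.13, 0.0]
ft_force: [0.6, -1.3, -2.3]
opening: 0.258
grasp_force: 30.0
```

Request:
jog_arm(moves="0.33 2 0 0; 0 0 0 0; 0 0 0 0")

```text
t: 9.7
tool_pos: [0.5111, -0.0304, 0.1557]
tcp_rot: [-0.264, -3.13, 0.002]
ft_force: [0.4, -5.0, -2.0]
opening: 0.259
grasp_force: 30.0
```

The first rib is being met at about 143 mm, as expected, so I continue.

Request:
jog_arm(moves="0.33 2 0 0; 0 0 0 0; 0 0 0 0")

```text
t: 9.95
tool_pos: [0.5113, -0.0293, 0.1557]
tcp_rot: [-0.265, -3.13, 0.003]
ft_force: [1.0, -7.3, -2.3]
opening: 0.26
grasp_force: 30.0
```

Request:
jog_arm(moves="0.33 2 0 0; 0 0 0 0; 0 0 0 0")

```text
t: 10.2
tool_pos: [0.5119, -0.0258, 0.1557]
tcp_rot: [0.263, 3.13, -0.001]
ft_force: [2.5, -3.1, -2.1]
opening: 0.261
grasp_force: 30.0
```

Request:
jog_arm(moves="0.17 1 0 0; 0 0 0 0; 0 0 0 0")

```text
t: 10.45
tool_pos: [0.5122, -0.0238, 0.1557]
tcp_rot: [0.262, 3.13, 0.001]
ft_force: [1.8, -0.8, -3.3]
opening: 0.261
grasp_force: 30.0
```

Request:
jog_arm(moves="0.17 1 0 0; 0 0 0 0; 0 0 0 0")

```text
t: 10.7
tool_pos: [0.5124, -0.0223, 0.1557]
tcp_rot: [0.261, 3.13, 0.002]
ft_force: [3.4, 1.1, -3.6]
opening: 0.261
grasp_force: 30.0
```

Request:
jog_arm(moves="0.17 1 0 0; 0 0 0 0; 0 0 0 0")

```text
t: 10.95
tool_pos: [0.5125, -0.0219, 0.1557]
tcp_rot: [0.262, 3.13, 0.001]
ft_force: [2.8, 2.3, -3.9]
opening: 0.257
grasp_force: 30.0
```

Request:
jog_arm(moves="0.17 1 0 0; 0 0 0 0; 0 0 0 0")

```text
t: 11.2
tool_pos: [0.5126, -0.0215, 0.1557]
tcp_rot: [0.263, 3.13, -0.0]
ft_force: [2.3, -0.8, -3.3]
opening: 0.258
grasp_force: 30.0
```

```bash
python3 - <<'E'
from h import *
s=monitor.state();d=s['tool_pos']-np.array([.4872,-.1714,.1557]);print(d@[.1665,.986,0], s['ft_force']@[.1665,.986,0])
E
```

```text
0.15201394105107283 -0.3853039876102582
```

Request:
jog_arm(moves="0.17 1 0 0; 0 0 0 0; 0 0 0 0")

```text
t: 11.45
tool_pos: [0.5127, -0.0206, 0.1557]
tcp_rot: [0.263, 3.13, -0.0]
ft_force: [1.9, -1.2, -4.5]
opening: 0.257
grasp_force: 30.0
```

Request:
jog_arm(moves="0 0 0 0; 0 0 0 0; 0 0 0 0")

```text
t: 11.7
tool_pos: [0.5128, -0.0205, 0.1557]
tcp_rot: [0.263, 3.13, -0.0]
ft_force: [2.6, -2.2, -4.4]
opening: 0.261
grasp_force: 30.0
```

Request:
jog_arm(moves="0.17 1 0 0; 0 0 0 0; 0 0 0 0")

```text
t: 11.95
tool_pos: [0.5129, -0.0194, 0.1557]
tcp_rot: [0.263, 3.13, -0.0]
ft_force: [3.1, -2.6, -5.3]
opening: 0.26
grasp_force: 30.0
```

Request:
jog_arm(moves="0.17 1 0 0; 0 0 0 0; 0 0 0 0")

```text
t: 12.2
tool_pos: [0.513, -0.0189, 0.1557]
tcp_rot: [0.263, 3.131, -0.001]
ft_force: [2.3, -3.9, -4.8]
opening: 0.258
grasp_force: 30.0
```

The far wall of the notch is starting to resist. I back off to find the other side.

Request:
jog_arm(moves="-0.17 -1 0 0; 0 0 0 0; 0 0 0 0")

```text
t: 12.45
tool_pos: [0.513, -0.0191, 0.1557]
tcp_rot: [0.262, 3.13, 0.001]
ft_force: [3.5, -1.6, -4.0]
opening: 0.263
grasp_force: 30.0
```

Request:
jog_arm(moves="-0.17 -1 0 0; 0 0 0 0; 0 0 0 0")

```text
t: 12.7
tool_pos: [0.5129, -0.0197, 0.1557]
tcp_rot: [0.262, 3.13, 0.001]
ft_force: [4.1, 0.8, -5.5]
opening: 0.257
grasp_force: 30.0
```

Request:
jog_arm(moves="-0.17 -1 0 0; 0 0 0 0; 0 0 0 0")

```text
t: 12.95
tool_pos: [0.5126, -0.0212, 0.1557]
tcp_rot: [0.263, 3.13, 0.0]
ft_force: [3.3, 0.8, -5.5]
opening: 0.259
grasp_force: 30.0
```

Request:
jog_arm(moves="-0.17 -1 0 0; 0 0 0 0; 0 0 0 0")

```text
t: 13.2
tool_pos: [0.5125, -0.0219, 0.1557]
tcp_rot: [0.262, 3.13, 0.001]
ft_force: [5.1, 2.5, -6.1]
opening: 0.258
grasp_force: 30.0
```

Request:
jog_arm(moves="-0.17 -1 0 0; 0 0 0 0; 0 0 0 0")

```text
t: 13.45
tool_pos: [0.5125, -0.0223, 0.1557]
tcp_rot: [0.262, 3.13, 0.002]
ft_force: [4.6, 4.3, -6.4]
opening: 0.261
grasp_force: 30.0
```

Both walls are found. They resist equally at y = -0.0222 and -0.0189, so the notch centre is about -0.0205. That is 153 mm of travel, the same as the camera estimate. I centre there.

Request:
jog_arm(moves="0.25 1.5 0 0; 0.22 1.3 0 0; 0 0 0 0; 0 0 0 0; 0 0 0 0")

```text
t: 13.87
tool_pos: [0.5126, -0.0212, 0.1557]
tcp_rot: [0.263, 3.13, -0.001]
ft_force: [4.3, -2.7, -4.9]
opening: 0.255
grasp_force: 30.0
```

```bash
python3 - <<'E'
from h import *
import pickle
s=monitor.state();print(s['tool_pos'],s['ft_force'],s['grasp_force'])
o=pickle.load(open('scene0.pkl','rb'));g=grab_frame('scene')
r=[]
for f in(o,g):
    h=cv2.cvtColor(f['pixels'],cv2.COLOR_RGB2HSV)[145:200,190:330]
    m=((h[...,0]<8)|(h[...,0]>171))&(h[...,1]>130)&(h[...,2]>30)
    v,u=np.nonzero(m);r.append((m.sum(),u.mean()+190,v.mean()+145))
print(r); print(proj(g,[[.4872,-.1714,.085],[*s['tool_pos'][:2],.085]]))
save({'pixels':cv2.resize(g['pixels'][150:210,230:320],None,fx=6,fy=6,interpolation=2)},'pics/g3.png')
E
```

```text
[ 0.51264477 -0.02116275  0.15570147] [ 4.34547427 -2.67976817 -4.92827075] 29.998811781406403
[(np.int64(71), np.float64(223.94366197183098), np.float64(173.2394366197183)), (np.int64(119), np.float64(278.68067226890753), np.float64(173.42857142857142))]
[[224.11705598 175.12659329]
 [278.30242146 171.48266437]]
```

View pics/g3.png

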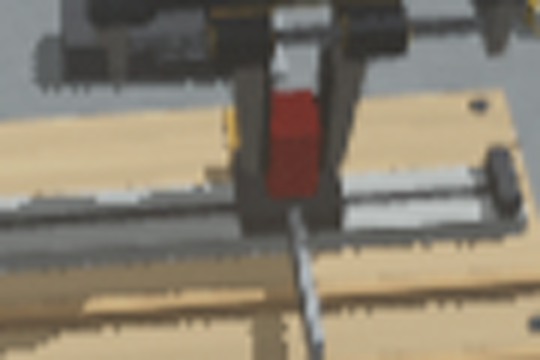

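The red grip at (293,145) is still held and the stop is seated, and image and arm positions agree. A half-millimetre nudge puts it in the middle, then I hand in.

Request:
jog_arm(moves="0.08 0.5 0 0; 0 0 0 0; 0 0 0 0; 0 0 0 0; 0 0 0 0")

```text
t: 14.33
tool_pos: [0.5128, -0.0202, 0.1557]
tcp_rot: [0.263, 3.13, -0.0]
ft_force: [3.8, -2.6, -5.8]
opening: 0.261
grasp_force: 30.0
```

```bash
python3 - <<'E'
from h import *
s=monitor.state();print(s['tool_pos'],s['ft_force'],s['grasp_force'],s['t'])
print(ticket.finish_job())
E
```

```text
[ 0.51279147 -0.0201597   0.15567556] [ 3.76164593 -2.62481175 -5.76983297] 29.9988055229187 14.3333
the job is handed in; nothing more can be done
None
```

I pressed the green key, then the yellow, slid the stop about 153 mm into the notch, and handed in at 14.3 s still gripping at 30 N. No verdict came back, and I judged the notch position by force because the arm hid the lines.

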